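# Take the charged battery pack off its charger

### The job

The large battery pack for the grinder is charged: squeeze its sprung release tab in, keep it squeezed while you lift the pack straight up out of its charger, and stand the pack upright in the empty steel tray, letting go only once it is down. Leave the smaller pack latched in its own charger.

Things in the scene. Friction and masses are not known exactly. Their poses are not given: they have to be found in the camera images.
- large_center (a point): Centre (half-way up) of the large black battery pack, the taller and longer of two in grey chargers: 84 mm along x, 40 along y, 95 tall, under 0.8 kg. A ribbed grey release tab, 30 mm wide, is centred on its +y side; its pad, 40 to 86 mm above the pack's underside, stands 12 mm proud (outer face 32 mm from the centre plane). The pack's underside is 8 mm above the table, the fixed charger's rim 40 mm.
- large_tab (a joint): How far the large pack's tab is pressed inward (towards its -y), m: 0 at rest, 0.010 fully in; spring 2 N to 7 N. Its hook, low in the charger, is under a lip and holds the pack down until pressed about 9 mm. Pinching pad and opposite side from above (52 mm apart at rest, 42 pressed), 60 to 75 mm above the underside, presses and grips at once. The pack has 2.5 mm play in the charger.
- tray_in (a point): Centre of the inner floor, 3 mm above the table, of the empty shallow steel tray: fixed, outside 200 mm along its x and 160 mm along its y, walls 3 mm thick, rim 18 mm above the table.
- small_center (a point): Centre (half-way up) of the smaller black battery pack, which stays latched in the other charger: 60 mm along x, 40 mm along y, 64 mm tall, with the same kind of tab on its +y side. Its top stands 72 mm above the table.
Things that resemble listed ones, but are neither listed nor needed, are in the scene too. Leave any blue or yellow look-alike of the part that bears large_center alone.

How it is judged:
By the outcome, as a careful person would: the job done as asked, in the order asked, and still so for the second after the job is handed in, with the robot touching nothing.
It also fails if it takes over 40 s, if anything falls off the work surface, if the arm or the gripper's body presses on something with over 40 N, if the wrist force passes 120 N, or if a joint passes its speed limit or range.

### The arm

A 6-joint arm with a two-finger parallel gripper is mounted at the origin on the work surface. World frame = base frame: x ahead of the robot, y to its left, z up, the work surface at z = 0. Lengths are in m, angles in rad, forces in N, time in s.
With the tool pointing down it reaches from about 0.275 to 0.85 m from the base axis. Payload 19 kg.
Tool frame: the origin (TCP) lies at the very end of the fingers, on their centre line; the grasp point (between the pads) lies 19 mm behind it (manip.pinch_z is the distance from the TCP to the grasp point, in m); z points along the fingers, y is the line along which they close (so a half turn about z gives the same grasp; the last joint's range is limited). The gripper opens to 85 mm and grips with 20 to 120 N. Pads are 22 mm wide; open, the fingers measure 114 mm over their backs; the gripper's body (76 mm by 85 mm) begins 54 mm behind the grasp point. The pads swing forward as they close: fully open they stand 13 mm farther back than shut.
Start: joints at [-0.134, 0.15, 1.437, -0, 1.554, -0.134], TCP at [0.575, -0, 0.231] pointing down, gripper open.
Joint ranges: [-2.8, 2.8], [-0.68, 2.1], [0.12, 2.68], [-1.39, 4.53], [0.16, 2.79], [-2.81, 2.81]. Speed limits (rad/s): [1.89, 1.89, 2.22, 3.01, 3.01, 3.01].

### API

Orientations are given as a unit quaternion [w, x, y, z].
In Python, from workcell import monitor, eyes, hand_in, manip gives the robot as it stands.
- The arm moves only by the shell command python3 -m handwheel 'ROWS'. ROWS is JSON, a list of rows, each a list of 3 entries, a list of its own where there are three numbers: the opening in per cent of the stroke, from 0 (shut) to 100 (fully open), then the shift along the tool's x, y, z in m, then the turn about the tool's z in degrees. A call has 1 to 20 rows; each row is the pose to reach, as a shift and turn from the pose commanded when the call began, along the tool's axes at that moment; what a row does not reach only later rows make up. A row lasts 1/8 s, in which the tool goes at most 62.5 mm and 10.7 degrees, less where a joint would pass 70% of its speed; a pose out of reach is approached as far as the arm can. A call with a gripper value outside its range is refused whole. The fingers move at their own pace and stop on an object; the grip force is fixed at half the most. Time passes only in rows, so rows that repeat a pose let the fingers close. It gives the time, the measured TCP pose, the force, the opening and the grip force at its end, in the units of the state.
- monitor.observe(): the state, without advancing time (a new reading comes with each control period).
- eyes.camera(name): name is "scene" or "side" or "wrist"; returns (picture, depth): 420x560x3 uint8, red, green, blue; 420x560 float32, m along the optical axis (not along the pixel's ray), 0 where there is no reading.
- eyes.camera_model(name): a dict with "camera_matrix" (3x3 intrinsics, pixels), "pose" (4x4, takes a point from camera to world coordinates). Camera axes: x right, y down, z forward; pixel columns grow to the right and rows downward; lengths in m; the calibration is good to about 2 mm. A picture is of the moment at which its call begins: read the wrist's pose just before it. camera_model takes no time and is no camera call; for the wrist camera it gives the pose at the moment of the call.
- hand_in(): hands the job in; it is judged then, once.
The state is a dict: "time": time; "qpos": joint angles; "joint_vel": joint speeds; "tau": joint torques, N m; "position": TCP position; "eef_rot": TCP orientation; "ft_force": force on the tool from outside, world axes, zero at the start; "wrist_torque": the same for the moment, N m; "gripper_width": finger opening in m; "finger_force": force on a finger pad.
Only numpy, scipy, OpenCV 4.12 (cv2) and the standard library are available. Lean on these libraries where they do the work, as an engineer would, in place of code of your own. Each camera call takes 0.05 s, during which the arm holds its last target. There are 200 camera calls.

## Working session

There is one attempt and no reset: what is moved stays moved. The work goes in short steps, Python scripts to look and compute and a shell command to move; the robot and the scene stay as the last step left them, time stands still between calls to the robot, and variables do not carry over. Pictures are saved under pics/ and viewed, at most 10 in all, crops included, and the job is handed in when it is done.

```bash
mkdir -p pics; python3 - <<'E'
from workcell import monitor, eyes, manip
import numpy as np, cv2
for n in("scene","side"):
    p,d=eyes.camera(n); np.savez(f"{n}.npz",p=p,d=d,K=eyes.camera_model(n)["camera_matrix"],T=eyes.camera_model(n)["pose"])
    cv2.imwrite(f"pics/{n}0.png",p[:,:,::-1]); print(n,np.round(eyes.camera_model(n)["pose"],3).tolist(),(d>0).mean())
s=monitor.observe(); print(s["position"],s["eef_rot"],s["time"],manip.pinch_z)
E
```

```text
scene [[-0.034, 0.834, -0.551, 1.001], [0.999, 0.035, -0.01, 0.077], [0.011, -0.551, -0.835, 0.893], [0.0, 0.0, 0.0, 1.0]] 0.9959438775510204
side [[0.711, -0.352, 0.609, -0.432], [-0.703, -0.362, 0.612, -0.837], [0.005, -0.863, -0.504, 0.798], [0.0, 0.0, 0.0, 1.0]] 0.9924022108843538
[ 5.74790320e-01 -5.06961739e-06  2.30779562e-01] [-4.15543417e-04  7.07125259e-01  7.07088115e-01 -3.04428143e-04] 0.1 0.0187
```

View pics/scene0.png

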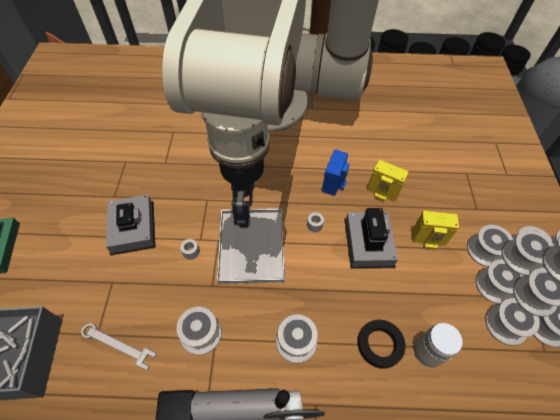

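View pics/side0.png

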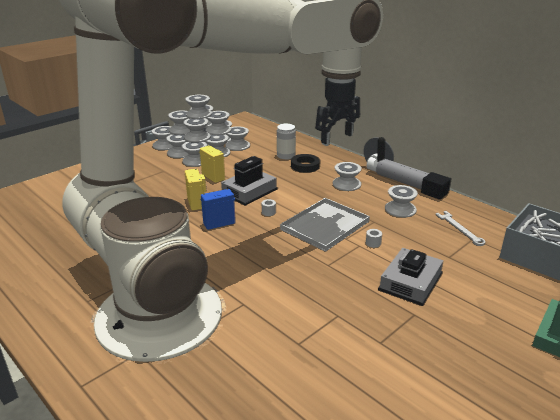

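The scene view shows the large pack in its charger at about (374,230), the small one at (128,218), the tray at (251,245), and blue/yellow decoys at (336,173), (388,181) and (436,229). Next I'll measure the large pack and the tray.

```bash
cat > h.py <<'E'
import numpy as np, cv2
def load(n):
    f=np.load(n+".npz"); p,d,K,T=f["p"],f["d"],f["K"],f["T"]
    v,u=np.mgrid[:d.shape[0],:d.shape[1]]
    c=np.stack([(u-K[0,2])/K[0,0]*d,(v-K[1,2])/K[1,1]*d,d],-1)
    return p,c@T[:3,:3].T+T[:3,3]
def rect(m,P,tag):
    q=P[m]
    if len(q)<8: print(tag,len(q)); return
    (c,s,a)=cv2.minAreaRect((q[:,:2]*1000).astype(np.float32))
    print(tag,len(q),"c",np.round(c,1),"size",np.round(s,1),"ang",round(a,1),"z",np.round(np.percentile(q[:,2],[5,50,95]),4))
E
python3 - <<'E'
from h import *
for n,b,t in(("scene",(340,195,405,275),(205,195,300,295)),("side",(215,145,285,205),(275,190,375,255))):
    p,P=load(n); box=lambda b:np.pad(np.ones((b[3]-b[1],b[2]-b[0]),bool),((b[1],420-b[3]),(b[0],560-b[2])))
    z=P[...,2]; B=box(b)
    rect(B&(z>.095)&(z<.112),P,n+" packtop"); rect(B&(z>.075)&(z<.112),P,n+" pack>75"); rect(B&(z>.033)&(z<.046),P,n+" charger rim")
    hsv=cv2.cvtColor(p,cv2.COLOR_RGB2HSV); tm=box(t)&(hsv[...,1]<60)&(z<.03)
    rect(tm,P,n+" tray"); rect(tm&(z>.012),P,n+" trayrim")
    x0,y0,x1,y1=b
    cv2.imwrite(f"pics/{n}_crop.png",cv2.resize(p[y0:y1,x0:x1,::-1],None,fx=6,fy=6,interpolation=cv2.INTER_CUBIC))
a,b=[cv2.imread(f"pics/{n}_crop.png") for n in("scene","side")]
h=max(a.shape[0],b.shape[0]); pad=lambda i:cv2.copyMakeBorder(i,0,h-i.shape[0],0,0,0)
cv2.imwrite("pics/crops.png",np.hstack([pad(a),pad(b)])[:600,:])
print(np.hstack([a[:1],b[:1]]).shape if a.shape[0]==b.shape[0] else "")
E
```

```text
scene packtop 569 c [514.7 295.9] size [85.1 49.9] ang 3.4 z [0.0972 0.1033 0.1055]
scene pack>75 747 c [514.7 297.5] size [85.8 53.9] ang 3.9 z [0.08   0.1025 0.1054]
scene charger rim 1250 c [485.6 307.6] size [194.4 141.2] ang 3.1 z [0.0362 0.0404 0.0431]
scene tray 4374 c [535.1  -6.3] size [202.3 159.3] ang 4.1 z [0.001  0.0038 0.0173]
scene trayrim 396 c [535.1  -6.2] size [202.1 159.4] ang 4.2 z [0.0129 0.0176 0.0208]
side packtop 265 c [462.8 267. ] size [298.5 141.9] ang 52.0 z [0.0952 0.1009 0.1048]
side pack>75 696 c [468.3 274.8] size [333.2 143.3] ang 52.0 z [0.0774 0.0933 0.1037]
side charger rim 627 c [543.6 352.2] size [404.5 240.8] ang 41.6 z [0.0339 0.0391 0.044 ]
side tray 2755 c [554.4  19.9] size [325.1 258. ] ang 52.8 z [0.0001 0.0038 0.0179]
side trayrim 488 c [533.1  -7.2] size [249.1 258.9] ang 52.0 z [0.0124 0.0161 0.0258]
```

```bash
R='[100,[0.297,-0.060,0],86.5]'; true; python3 -m handwheel '[[100,[0.297,-0.060,0],86.5],[100,[0.297,-0.060,0],86.5],[100,[0.297,-0.060,0],86.5],[100,[0.297,-0.060,0],86.5],[100,[0.297,-0.060,0],86.5],[100,[0.297,-0.060,0],86.5],[100,[0.297,-0.060,0],86.5],[100,[0.297,-0.060,0],86.5],[100,[0.297,-0.060,0],86.5],[100,[0.297,-0.060,0],86.5],[100,[0.297,-0.060,0],86.5]]'
python3 - <<'E'
from workcell import monitor, eyes
from h import *
from scipy.spatial.transform import Rotation as R
s=monitor.observe(); print(s["position"],s["qpos"],s["time"]); print(R.from_quat(s["eef_rot"],scalar_first=True).as_matrix().round(3))
m=eyes.camera_model("wrist"); p,d=eyes.camera("wrist"); np.savez("wrist.npz",p=p,d=d,K=m["camera_matrix"],T=m["pose"])
cv2.imwrite("pics/wrist1.png",p[:,:,::-1]); print(m["pose"].round(3).tolist())
p,P=load("wrist"); z=P[...,2]; N=(abs(P[...,0]-.515)<.09)&(abs(P[...,1]-.295)<.07)
rect(N&(z>.098)&(z<.108),P,"top"); rect(N&(z>.085)&(z<.0965),P,"tab?"); rect(N&(z>.035)&(z<.045),P,"rim")
E
```

```text
time: 1.48
position: [0.5149, 0.297, 0.2311]
eef_rot: [0.0, 0.999, 0.032, -0.0]
ft_force: [0.8, -1.6, 0.5]
gripper_width: 0.0855
finger_force: 0.0
[0.51493322 0.29696249 0.23113347] [3.93531920e-01 1.91296862e-01 1.39022005e+00 3.18432520e-05
 1.56042722e+00 1.90042525e+00] 1.475
[[ 0.998  0.064 -0.   ]
 [ 0.064 -0.998 -0.   ]
 [-0.     0.    -1.   ]]
[[0.063, -0.943, -0.328, 0.6], [-0.998, -0.059, -0.021, 0.302], [0.001, 0.328, -0.945, 0.373], [0.0, 0.0, 0.0, 1.0]]
top 4818 c [516.  291.5] size [83. 40.] ang 2.9 z [0.1007 0.1026 0.1038]
tab? 653 c [536.  307.2] size [34.1 76.2] ang 55.4 z [0.0884 0.0934 0.095 ]
rim 8613 c [515.5 291.5] size [136.3 104.2] ang 3.2 z [0.0385 0.0398 0.041 ]
```

View pics/wrist1.png

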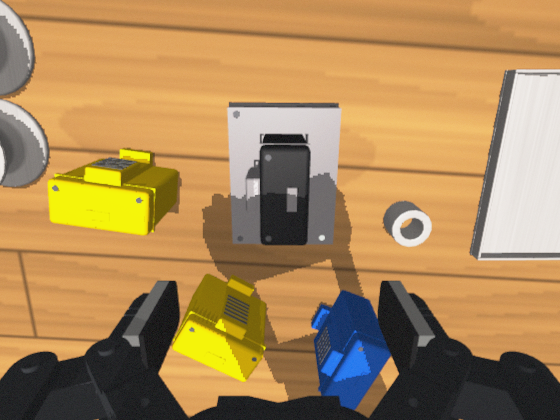

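The wrist view shows the pack top at (285,195) and the tab on its left (+y) at (252,187). The yellow pack at (115,195) and the blue and yellow ones near (345,330)/(220,325) are clear of the fingers. The measured top is 83x40 mm at z 103 mm, which matches the given size.

```bash
python3 -m handwheel '[[100,[0.001,0.0046,0],0.5],[100,[0.001,0.0046,0.05],0.5],[100,[0.001,0.0046,0.1],0.5],[100,[0.001,0.0046,0.13],0.5],[100,[0.001,0.0046,0.155],0.5],[100,[0.001,0.0046,0.175],0.5],[100,[0.001,0.0046,0.175],0.5],[100,[0.001,0.0046,0.175],0.5]]'
python3 -m handwheel '[[70,[0,0,0],0],[60,[0,0,0],0],[50,[0,0,0],0],[30,[0,0,0],0],[0,[0,0,0],0],[0,[0,0,0],0],[0,[0,0,0],0],[0,[0,0,0],0]]'
```

```text
time: 2.52
position: [0.5166, 0.2925, 0.0572]
eef_rot: [-0.0, 1.0, 0.026, 0.0]
ft_force: [0.4, 0.5, 0.8]
gripper_width: 0.0856
finger_force: 0.0
time: 3.52
position: [0.5167, 0.2928, 0.0574]
eef_rot: [-0.0, 1.0, 0.026, 0.001]
ft_force: [-2.5, 1.7, 12.6]
gripper_width: 0.0392
finger_force: 61.8
```

```bash
python3 -m handwheel '[[0,[0,0,-0.002],0],[0,[0,0,-0.004],0],[0,[0,0,-0.006],0],[0,[0,0,-0.006],0]]'
```

```text
time: 4.03
position: [0.5162, 0.2924, 0.0622]
eef_rot: [0.0, 1.0, 0.026, -0.0]
ft_force: [0.5, -0.2, -6.9]
gripper_width: 0.0391
finger_force: 61.1
```

The force reads about the pack's weight, so the latch is free. I'll keep lifting straight up.

```bash
python3 -m handwheel '[[0,[0,0,-0.01],0],[0,[0,0,-0.025],0],[0,[0,0,-0.04],0],[0,[0,0,-0.06],0],[0,[0,0,-0.08],0],[0,[0,0,-0.1],0],[0,[0,0,-0.1],0],[0,[0,0,-0.1],0]]'
python3 - <<'E'
from workcell import monitor, eyes
from h import *
s=monitor.observe(); print(s["position"],s["time"])
a,_=eyes.camera("side"); cv2.imwrite("pics/side2.png",a[:,:,::-1])
m=eyes.camera_model("wrist"); p,d=eyes.camera("wrist"); np.savez("wrist.npz",p=p,d=d,K=m["camera_matrix"],T=m["pose"])
p,P=load("wrist"); z=P[...,2]; dark=p.max(2)<110
N=(abs(P[...,0]-.515)<.06)&(abs(P[...,1]-.293)<.05)
h,e=np.histogram(z[N],np.arange(.18,.24,.003)); print(dict(zip(e.round(3),h)))
rect(N&(z>.2)&(z<.212),P,"top"); 
E
```

```text
time: 5.03
position: [0.516, 0.2924, 0.1618]
eef_rot: [0.0, 1.0, 0.026, -0.0]
ft_force: [0.1, 0.1, -6.6]
gripper_width: 0.0395
finger_force: 61.7
[0.51600371 0.29236466 0.16180872] 5.025
{np.float64(0.18): np.int64(419), np.float64(0.183): np.int64(464), np.float64(0.186): np.int64(367), np.float64(0.189): np.int64(644), np.float64(0.192): np.int64(846), np.float64(0.195): np.int64(568), np.float64(0.198): np.int64(941), np.float64(0.201): np.int64(1237), np.float64(0.204): np.int64(13514), np.float64(0.207): np.int64(5938), np.float64(0.21): np.int64(1097), np.float64(0.213): np.int64(1787), np.float64(0.216): np.int64(3857), np.float64(0.219): np.int64(2603), np.float64(0.222): np.int64(1246), np.float64(0.225): np.int64(993), np.float64(0.228): np.int64(1344), np.float64(0.231): np.int64(1635), np.float64(0.234): np.int64(2696)}
top 21784 c [526.5 294.2] size [75.5 71.4] ang 51.1 z [0.2031 0.2066 0.209 ]
```

View pics/side2.png

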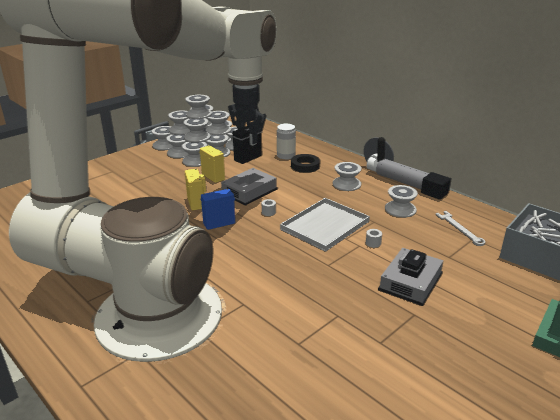

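The pack is held, clear of its charger, at about (248,145) in the side view. The small pack is still seated at (412,270), and the tray at (326,222) is empty. Next I carry it over to the tray.

```bash
python3 -m handwheel '[[0,[0,0.015,0],0],[0,[0,0.045,0],0],[0,[0.001,0.085,0],0],[0,[0.002,0.13,0],0],[0,[0.002,0.175,0],0],[0,[0.003,0.22,0],0],[0,[0.003,0.255,0],0],[0,[0.0035,0.28,0],0],[0,[0.0035,0.294,0],-1],[0,[0.0035,0.299,0],-1],[0,[0.0035,0.299,0],-1],[0,[0.0035,0.299,0.03],-1],[0,[0.0035,0.299,0.06],-1],[0,[0.0035,0.299,0.08],-1],[0,[0.0035,0.299,0.095],-1],[0,[0.0035,0.299,0.1],-1],[0,[0.0035,0.299,0.1],-1],[0,[0.0035,0.299,0.1],-1]]'
```

```text
time: 7.38
position: [0.5358, -0.006, 0.0631]
eef_rot: [0.0, 0.999, 0.035, 0.001]
ft_force: [-0.7, 0.1, -6.4]
gripper_width: 0.0397
finger_force: 62.3
```

```bash
python3 -m handwheel '[[0,[0,0,0.004],0],[0,[0,0,0.007],0],[0,[0,0,0.009],0],[0,[0,0,0.009],0],[0,[0,0,0.009],0]]'; python3 -m handwheel '[[0,[0,0,0.001],0],[0,[0,0,0.002],0],[0,[0,0,0.002],0]]'
```

```text
time: 8.0
position: [0.5354, -0.006, 0.0533]
eef_rot: [-0.0, 0.999, 0.035, -0.0]
ft_force: [-1.7, -0.3, -5.6]
gripper_width: 0.0395
finger_force: 62.3
time: 8.38
position: [0.5356, -0.006, 0.0525]
eef_rot: [0.0, 0.999, 0.035, 0.0]
ft_force: [-8.1, 0.1, 13.1]
gripper_width: 0.0397
finger_force: 63.7
```

Contact, pack down. I'll ease the load, release slowly and then retreat.

```bash
python3 -m handwheel '[[0,[0,0,-0.0006],0],[0,[0,0,-0.0006],0],[48,[0,0,-0.0006],0],[52,[0,0,-0.0006],0],[58,[0,0,-0.0006],0],[65,[0,0,-0.0006],0],[75,[0,0,-0.0006],0],[100,[0,0,-0.0006],0],[100,[0,0,-0.0006],0],[100,[0,0,-0.0006],0],[100,[0,0,-0.0006],0]]'; python3 -m handwheel '[[100,[0,0,-0.02],0],[100,[0,0,-0.05],0],[100,[0,0,-0.1],0],[100,[0,0,-0.15],0],[100,[0,0,-0.2],0],[100,[0,0,-0.2],0],[100,[0,0,-0.2],0]]'
python3 - <<'E'
from workcell import monitor, eyes
from h import *
a,_=eyes.camera("side"); cv2.imwrite("pics/side3.png",a[:,:,::-1])
m=eyes.camera_model("wrist"); p,d=eyes.camera("wrist"); np.savez("wrist.npz",p=p,d=d,K=m["camera_matrix"],T=m["pose"])
p,P=load("wrist"); z=P[...,2]
N=(abs(P[...,0]-.535)<.08)&(abs(P[...,1]+.006)<.07)
rect(N&(z>.092)&(z<.103),P,"top"); print(monitor.observe()["time"])
E
```

```text
time: 9.75
position: [0.5354, -0.006, 0.0519]
eef_rot: [-0.0, 0.999, 0.035, -0.0]
ft_force: [0.4, 0.3, 0.1]
gripper_width: 0.0854
finger_force: 0.0
time: 10.62
position: [0.5352, -0.0059, 0.2513]
eef_rot: [-0.0, 0.999, 0.035, -0.0]
ft_force: [-0.8, 0.3, 0.8]
gripper_width: 0.0853
finger_force: 0.0
top 4139 c [535.4 -11.2] size [82.8 40. ] ang 4.0 z [0.0955 0.0976 0.0988]
10.725
```

View pics/side3.png

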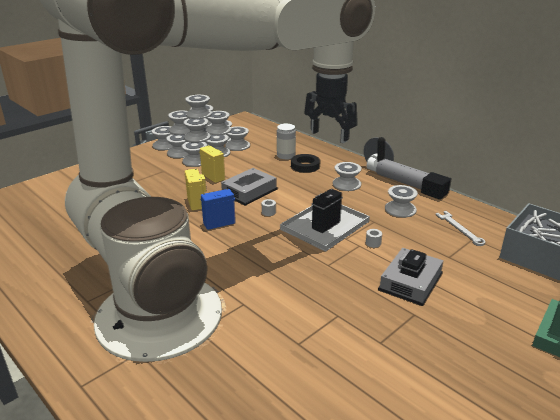

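The pack stands upright in the tray at (326,212), its top flat at z 98 mm. The small pack is still latched at (412,270), and the gripper is clear.

```bash
python3 -c "
from workcell import hand_in
print(hand_in())"
```

```text
the job is handed in; nothing more can be done
None
```

The large pack was unlatched, lifted straight out of its charger and stood upright near the middle of the steel tray, then released once down; the small pack stayed latched, and the job was handed in at about 11 s.

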